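# Shut and pin the clamshell drill jig

## Task

Swing the open orange lid of the drill jig down over the steel tube, then take the red-knobbed pin from the wooden block and push it down through the lid's hole into the hole of the jig's base. The jig's spring keeps lifting the lid, so press the pin down until its collar holds the lid fully shut, and finish like that, still holding the pin and pressing. Leave the tube in its groove and everything else on the bench where it is.

Things in the scene. Friction and masses are not known exactly. Their poses are not given: they have to be found in the camera images.
- jig: Drill jig fixed to the bench: aluminium base 135 mm (x) by 90 mm (y) by 50 mm high, with an orange lid. Origin on the bench surface under the middle of the groove; z up. The hinge is on its +x side, the pin hole and the lid's free side on -x. The tube's groove runs along y through x = 0. A spring plunger (8 mm thick, rising 10 mm above the base) stands at x = -34, y = 30 mm.
- jig_hole (a point): Mouth of the vertical pin hole in the jig's base: 12 mm wide, 50 mm deep (right through the base), mouth at 50 mm above the bench, at x = -55, y = 0 mm of the jig.
- lid (a joint): Lid angle: 0 fully shut, 1.57 upright, 1.85 stop. The stiff hinge (0.16 N m) holds it at any angle, but pushed right down and let go it springs back to about 0.07 rad. The spring takes about 8 N at the pin to shut the lid fully and lifts it again when the push is gone. At 0.07 rad the pin still passes through both holes.
- lid_edge (a point): Middle of the orange lid's free edge, on its outer (upper when shut) face, 150 mm from the hinge axis. The lid is 80 mm wide (y), an 8 mm plate 52 to 60 mm above the bench when shut, but for a raised arch (to 74 mm, with a brass bush to 80 mm) 37 to 83 mm from the axis.
- pin: The pin to use, standing in a hole of the wooden block: steel shank 10 mm thick and 50 mm long with a tapered foot, above it a steel collar 30 mm wide and 6 mm thick, above that a red round knob 22 mm wide and 34 mm tall; 90 mm and 80 g in all. Origin: middle of the foot's end; z along the pin, up to the knob. In the block its collar rests on the block's top.
- stub_pin: Another pin in the same block, with a black knob and only a 24 mm shank; not to be used. Origin: middle of the foot's end. Collar and knob are as on the red pin. The two pins change places from start to start.
- rack: Wooden pin block, fixed to the bench, 60 mm (x) by 150 mm (y) by 55 mm high, with two 13 mm through holes at y = -37 and +37 mm. Origin: centre of its underside.
- tube: Steel tube 25 mm thick and 130 mm long lying in the jig's groove. Origin: its middle, 50 mm above the bench; y along it. To stay there.
- oil_can: White bottle with a red cap, 56 mm wide, 130 mm tall, behind the pin block. Origin: centre of its underside. Bystander.
- spool: Black spool of copper wire standing on end, 70 mm wide, 50 mm tall. Origin: centre of its underside. Bystander.
- screwdriver: Screwdriver lying on the left of the bench. Bystander.
- wrench: Wrench lying on the left of the bench. Bystander.
- lid_hinge (a point): Middle of the lid's hinge axis, which runs along the jig's y, at x = 60 mm of the jig, 50 mm above the bench.
- lid_hole (a point): Centre of the lid's 14 mm pin hole, on the lid's outer face, 115 mm from the hinge axis. Shut, it lies over the base's hole, 60 mm above the bench; at 0.07 rad it is 8 mm higher and 1 mm nearer the hinge.
Not all that is in view belongs to the job. Leave any blue look-alike of the pin alone.

How it is judged:
By the outcome, as a careful person would: the job done as asked, in the order asked, and still so for the second after the job is handed in, while the arm keeps its last pose, push and grip.
It also fails if it takes over 54 s, if anything falls off the work surface, if the arm or the gripper's body presses on something with over 40 N, if the wrist force passes 120 N, or if a joint passes its speed limit or range.

## Robot

A 6-joint arm with a two-finger parallel gripper is mounted at the origin on the work surface. World frame = base frame: x ahead of the robot, y to its left, z up, the work surface at z = 0. Lengths are in m, angles in rad, forces in N, time in s.
With the tool pointing down it reaches from about 0.35 to 0.875 m from the base axis. Payload 15.5 kg.
Tool frame: the origin (TCP) lies at the centre of the arm's flange, where the gripper is bolted on; the fingertips stand tcp_to_tips ahead of it and the grasp point (between the pads) lies 155 mm ahead of it (tcp_to_tips is the distance from the TCP to the fingertips, in m); z points along the fingers, y is the line along which they close (so a half turn about z gives the same grasp; the last joint's range is limited). The gripper opens to 85 mm and grips with 20 to 120 N. Pads are 22 mm wide; open, the fingers measure 114 mm over their backs; the gripper's body (76 mm by 85 mm) begins 54 mm behind the grasp point. The pads swing forward as they close: fully open they stand 13 mm farther back than shut.
Start: joints at [-1.369, 0.494, 1.345, -0, 1.302, -0.096], TCP at [0.183, -0.597, 0.405] pointing down, gripper open.
Joint ranges: [-2.91, 2.91], [-0.82, 2.16], [0.22, 2.67], [-1.22, 4.37], [0.12, 2.79], [-3.08, 3.08]. Speed limits (rad/s): [1.89, 1.89, 2.57, 3.01, 3.01, 3.01].

## Interface

Orientations are given as a unit quaternion [x, y, z, w].
In Python, from bench import * gives the robot as it stands.
- The arm moves only by the shell command python3 -m crank 'ROWS' [FORCE]. ROWS is a JSON object of lists of equal length, an entry for each row: "gripper": the gripper's target within -1 to 1 (shut at 1, half-way at 0, fully open at -1); "slide": the shift along the world's x, y, z in mm, a list of three; "yaw": the turn about the world's z in degrees. A call has exactly 8 rows; each row is the pose to reach, as a shift and turn from the pose commanded when the call began; what a row does not reach only later rows make up. A row lasts 1/12 s, in which the tool goes at most 41.7 mm and 7.16 degrees, less where a joint would pass 70% of its speed; a pose out of reach is approached as far as the arm can. A call with a gripper value outside its range is refused whole. The fingers move at their own pace and stop on an object; FORCE is the grip in N (left out, the last holds). Time passes only in rows, so rows that repeat a pose let the fingers close, or fill a call up. It gives the time, the measured TCP pose, the force, the opening and the grip force at its end, in the units of the state.
- read_state(): the state, without advancing time (a new reading comes with each control period).
- camera(name): name is "side" or "top" or "wrist"; returns a dict with "pixels" (420x560x3 uint8, blue, green, red), "fx", "fy", "cx", "cy" (pixels), "D" ([k1, k2, p1, p2, k3] as OpenCV has them; the pictures are not rectified), "cam_to_world" (4x4, takes a point from camera to world coordinates). Camera axes: x right, y down, z forward; pixel columns grow to the right and rows downward; lengths in m; the calibration is good to about 2 mm. A picture is of the moment at which its call begins. There is no depth.
- hand_in(): hands the job in; it is judged then, once.
The state is a dict: "time_s": time; "q": joint angles; "qd": joint speeds; "tau": joint torques, N m; "eef_pos": TCP position; "ee_rot": TCP orientation; "force": force on the tool from outside, world axes, zero at the start; "ft_torque": the same for the moment, N m; "width": opening from 0.0 (shut) to 1.0 (fully open); "gripper_force": force on a finger pad.
Only numpy, scipy, OpenCV 4.12 (cv2) and the standard library are available. Lean on these libraries where they do the work, as an engineer would, in place of code of your own. Each camera call takes 0.05 s, during which the arm holds its last target. There are 200 camera calls.

## Working session

There is one attempt and no reset: what is moved stays moved. The work goes in short steps, Python scripts to look and compute and a shell command to move; the robot and the scene stay as the last step left them, time stands still between calls to the robot, and variables do not carry over. Pictures are saved under pics/ and viewed, at most 12 in all, crops included, and the job is handed in when it is done.

```bash
mkdir -p pics; cat > h.py <<'E'
from bench import *
import numpy as np, cv2
def K(c): return np.array([[c["fx"],0,c["cx"]],[0,c["fy"],c["cy"]],[0,0,1.]])
def ray(c,u,v):
    p=cv2.undistortPoints(np.array([[[u,v]]],float),K(c),np.array(c["D"],float))[0,0]
    T=np.array(c["cam_to_world"]); d=T[:3,:3]@np.array([p[0],p[1],1]); return T[:3,3],d
def plane(c,u,v,z):
    o,d=ray(c,u,v); return o+d*(z-o[2])/d[2]
def two(r1,r2):
    A=[];b=[]
    for o,d in (r1,r2):
        d=d/np.linalg.norm(d);P=np.eye(3)-np.outer(d,d);A.append(P);b.append(P@o)
    return np.linalg.lstsq(np.vstack(A),np.hstack(b),rcond=None)[0]
def proj(c,X):
    T=np.linalg.inv(np.array(c["cam_to_world"]));r=cv2.Rodrigues(T[:3,:3])[0]
    return cv2.projectPoints(np.array(X,float).reshape(-1,1,3),r,T[:3,3],K(c),np.array(c["D"],float))[0].reshape(-1,2)
E
python3 - <<'E'
from h import *
import pickle
C={n:camera(n) for n in("top","side")}
pickle.dump(C,open("c0.pkl","wb"))
for n in C: cv2.imwrite(f"pics/{n}0.png",C[n]["pixels"]); print(n,np.round(C[n]["cam_to_world"],2).tolist(),C[n]["fx"])
s=read_state();print(s)
E
```

```text
top [[0.01, -0.98, 0.21, 0.34], [-1.0, -0.01, 0.0, 0.06], [-0.0, -0.21, -0.98, 1.06], [0.0, 0.0, 0.0, 1.0]] 443.7559772867182
side [[-0.91, -0.23, 0.34, 0.05], [-0.41, 0.55, -0.72, 1.12], [-0.02, -0.8, -0.6, 0.94], [0.0, 0.0, 0.0, 1.0]] 520.0398125660698
{'time_s': 0.1, 'q': array([-1.36852018e+00,  4.94127881e-01,  1.34604017e+00,  3.12203417e-06,
        1.30252565e+00, -9.54653360e-02]), 'qd': array([-0.00275981, -0.00166547, -0.00180857, -0.00041283, -0.00108162,
       -0.00088772]), 'tau': array([-2.67759940e-03, -8.83593822e+01, -3.84562933e+01, -4.08667929e-04,
        5.26427175e-03, -4.59106639e-05]), 'eef_pos': array([ 0.18334974, -0.59736851,  0.40416536]), 'ee_rot': array([ 9.88939114e-01,  1.48321025e-01, -2.78841140e-05, -5.49818289e-04]), 'force': array([-0.70230164, -0.20230658, -1.21515748]), 'ft_torque': array([-0.02522505, -0.01955189, -0.02812177]), 'gripper_force': 0.0, 'width': 0.9989112097172151}
```

View pics/top0.png

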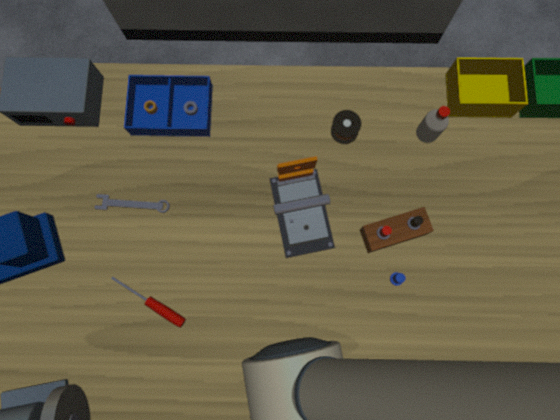

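View pics/side0.png

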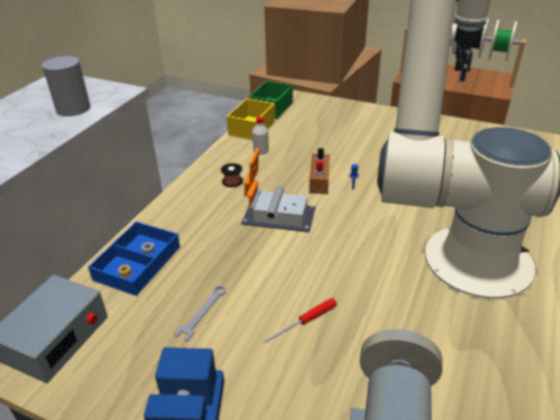

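The top view shows the jig at about (303,215), with its hole at about (306,227) and the lid standing open at about (297,168). In the block there is a red knob at (385,231) and a black knob at (416,222). A blue look-alike stands alone at (397,278). The red one fits the description: it is red-knobbed and in the block. I'll confirm it with a crop and measure.

```bash
python3 - <<'E'
from h import *
import pickle
C=pickle.load(open("c0.pkl","rb"))
t=C["top"];s=C["side"]
a=cv2.resize(t["pixels"][140:300,255:445],None,fx=4,fy=4,interpolation=cv2.INTER_CUBIC)[:600]
cv2.imwrite("pics/crop_top.png",a[:, :760])
b=cv2.resize(s["pixels"][110:240,210:370],None,fx=4.6,fy=4.6,interpolation=cv2.INTER_CUBIC)
cv2.imwrite("pics/crop_side.png",b)
def red(im,x0,y0,x1,y1):
    h=cv2.cvtColor(im,cv2.COLOR_BGR2HSV);m=(((h[...,0]<4)|(h[...,0]>174))&(h[...,1]>170)&(h[...,2]>90)).astype(np.uint8)
    z=np.zeros_like(m);z[y0:y1,x0:x1]=m[y0:y1,x0:x1];M=cv2.moments(z);return M["m10"]/M["m00"],M["m01"]/M["m00"],M["m00"]
r=red(t["pixels"],365,215,402,245);q=red(s["pixels"],305,150,335,180);print(r,q)
print("pin knob tri",two(ray(t,*r[:2]),ray(s,*q[:2])),"plane z.08",plane(t,*r[:2],.085))
print("hole",plane(t,306,227.5,.05))
print("tube ends",plane(t,275,209,.0625),plane(t,329,200,.0625))
E
```

```text
(386.09615384615387, 230.09615384615384, 52.0) (319.375, 164.54166666666666, 48.0)
pin knob tri [ 0.50333863 -0.15788654  0.07915895] plane z.08 [ 0.50378599 -0.15621788  0.085     ]
hole [0.51338756 0.01967233 0.05      ]
tube ends [0.55324595 0.09135215 0.0625    ] [ 0.5760514  -0.03241258  0.0625    ]
```

View pics/crop_top.png

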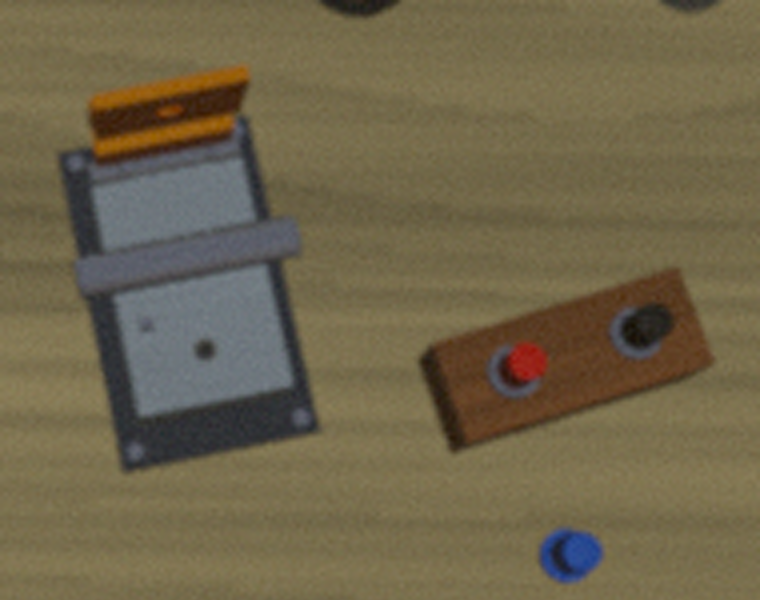

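View pics/crop_side.png

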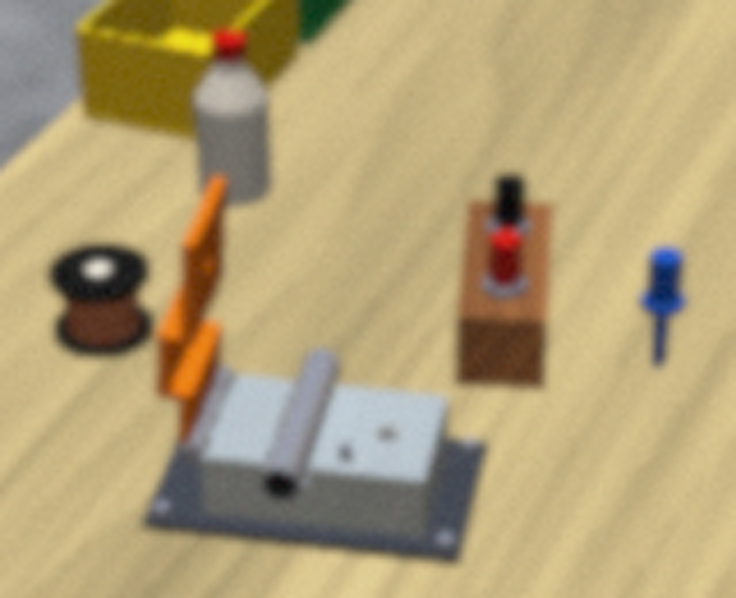

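The crops confirm it. The red knob (crop 527,363) is on a collar in the block, at image pixel (386.7,230.7). Black is its neighbour, and blue stands loose outside the block. The jig's yaw is about 11° and its hole is at about (0.514, 0.020). The tool's present yaw of 17° suits both, so I'll move over the two for a wrist-camera look.

```bash
python3 -m crank '{"gripper":[-1,-1,-1,-1,-1,-1,-1,-1],"yaw":[0,0,0,0,0,0,0,0],"slide":[[20,32,0],[40,65,0],[60,97,0],[80,130,0],[100,162,0],[120,195,0],[140,227,0],[160,260,0]]}' && python3 -m crank '{"gripper":[-1,-1,-1,-1,-1,-1,-1,-1],"yaw":[0,0,0,0,0,0,0,0],"slide":[[20,32,0],[40,65,0],[60,97,0],[80,130,0],[100,162,0],[120,195,0],[140,227,0],[140,227,0]]}'
python3 - <<'E'
from h import *
import bench,pickle
print([n for n in dir(bench) if not n.startswith("_")], getattr(bench,"tcp_to_tips",None))
c=camera("wrist");pickle.dump((c,read_state()),open("w1.pkl","wb"));cv2.imwrite("pics/w1.png",c["pixels"]);print(np.round(c["cam_to_world"],3).tolist(),c["fx"])
# lid angle from top view edge
t=pickle.load(open("c0.pkl","rb"))["top"]
for th in (1.4,1.57,1.65,1.75,1.85):
    a=np.radians(11);R=np.array([[np.cos(a),-np.sin(a)],[np.sin(a),np.cos(a)]])
    P=[np.r_[R@[60-150*np.cos(th)+10*np.sin(th),y]/1000+[.568,.030],(50+150*np.sin(th)+10*np.cos(th))/1000] for y in(-40,40)]
    print(th,np.round((proj(t,P)-[255,140])*4))
E
```

```text
time_s: 0.77
eef_pos: [0.3439, -0.3358, 0.4046]
ee_rot: [0.989, 0.148, -0.0, -0.0]
force: [1.7, -0.5, 0.1]
width: 1.0
gripper_force: 0.0
time_s: 1.43
eef_pos: [0.4856, -0.1059, 0.4046]
ee_rot: [0.989, 0.15, 0.001, -0.001]
force: [-1.0, -0.1, -0.6]
width: 1.001
gripper_force: 0.0
['IKError', 'camera', 'hand_in', 'read_state', 'tcp_to_tips'] 0.1734
[[0.297, -0.908, -0.297, 0.561], [-0.955, -0.282, -0.092, -0.084], [-0.001, 0.311, -0.951, 0.373], [0.0, 0.0, 0.0, 1.0]] 349.93022199325475
1.4 [[258.  93.]
 [102. 120.]]
1.57 [[248.  45.]
 [ 93.  72.]]
1.65 [[244.  24.]
 [ 89.  51.]]
1.75 [[238.  -1.]
 [ 84.  26.]]
1.85 [[232. -24.]
 [ 79.   2.]]
```

View pics/w1.png

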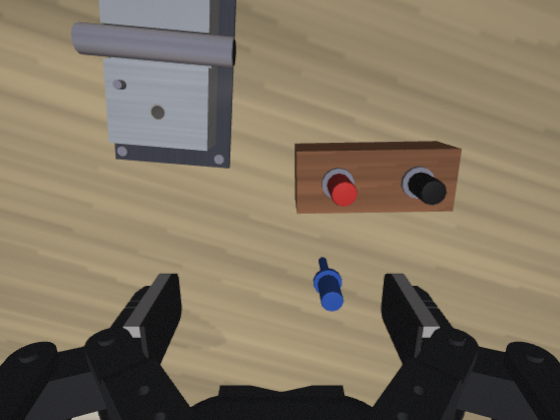

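The wrist view shows the jig hole at (157,112), the red knob's top at (344,191), the black one at (433,189), and blue at (330,300). Next I'll measure the pin and hole with this camera.

```bash
python3 - <<'E'
from h import *
import pickle
c,s=pickle.load(open("w1.pkl","rb"));im=c["pixels"]
h=cv2.cvtColor(im,cv2.COLOR_BGR2HSV)
m=(((h[...,0]<5)|(h[...,0]>172))&(h[...,1]>150)&(h[...,2]>80)).astype(np.uint8)
cs=cv2.findContours(m,0,2)[0];k=max(cs,key=cv2.contourArea);print("knob",cv2.boundingRect(k),cv2.contourArea(k))
br=(m>0)&(h[...,2]>np.percentile(h[...,2][m>0],60));v,u=np.nonzero(br);
print("knob top guess",u.mean(),v.mean(),u.min(),u.max(),v.min(),v.max())
g=cv2.cvtColor(im,cv2.COLOR_BGR2GRAY)[100:125,143:172];d=np.clip(100-g.astype(float),0,None) if g.max()>130 else np.clip(np.median(g)-25-g,0,None)
v,u=np.mgrid[100:125,143:172];hu,hv=(u*d).sum()/d.sum(),(v*d).sum()/d.sum();print("hole px",hu,hv)
print("hole",plane(c,hu,hv,.05))
x,y,w,hh=cv2.boundingRect(k)
e=cv2.minEnclosingCircle(k);print(e)
print("knob top",plane(c,344,191,.095),"collar",plane(c,339,183.5,.061))
# stub for yaw of rack, tube ends
p=plane(c,433,189,.095)-plane(c,344,191,.095);print("rack spacing",np.linalg.norm(p),np.degrees(np.arctan2(p[0],-p[1])))
a,b=plane(c,113,148,.05),plane(c,210,152,.05);print("base -x edge len",np.linalg.norm(a-b),np.degrees(np.arctan2(-(a-b)[0],(a-b)[1])))
a=plane(c,120,84,.06);print("plunger",a)
print(s["eef_pos"])
E
```

```text
knob (331, 181, 26, 26) 466.5
knob top guess 343.2204301075269 189.30107526881721 334 353 183 197
hole px 157.29462285287528 111.54368932038835
hole [0.51349768 0.01712175 0.05      ]
((343.5204772949219, 193.03924560546875), 12.971296310424805)
knob top [ 0.50340765 -0.15589277  0.095     ] collar [ 0.50164474 -0.15784341  0.061     ]
rack spacing 0.07303517054592512 18.599251144168175
base -x edge len 0.0891119041236604 14.908348182708254
plunger [0.5278004  0.04834342 0.06      ]
[ 0.48453538 -0.10782724  0.40442204]
```

```bash
python3 -m crank '{"gripper":[1,1,1,1,1,1,1,1],"yaw":[0,0,0,0,0,0,0,0],"slide":[[27,24,10],[54,48,20],[81,72,20],[108,96,20],[135,120,20],[162,144,20],[180,157,20],[180,157,20]]}' 60 && python3 -m crank '{"gripper":[1,1,1,1,1,1,1,1],"yaw":[0,0,0,0,0,0,0,0],"slide":[[0,0,-30],[0,0,-60],[0,0,-85],[0,0,-85],[-10,-2,-85],[-15,-3,-85],[-20,-4,-85],[-20,-4,-85]]}'
python3 - <<'E'
from h import *
c=camera("side");cv2.imwrite("pics/s2.png",cv2.resize(c["pixels"][90:240,170:370],None,fx=4,fy=4,interpolation=cv2.INTER_CUBIC))
E
```

```text
time_s: 2.15
eef_pos: [0.6658, 0.0482, 0.4237]
ee_rot: [0.989, 0.149, 0.0, -0.0]
force: [-1.2, -0.2, -0.5]
width: 0.0
gripper_force: 0.0
time_s: 2.82
eef_pos: [0.6428, 0.042, 0.341]
ee_rot: [0.989, 0.148, 0.0, 0.0]
force: [0.1, -0.0, -0.3]
width: -0.002
gripper_force: 0.0
```

View pics/s2.png

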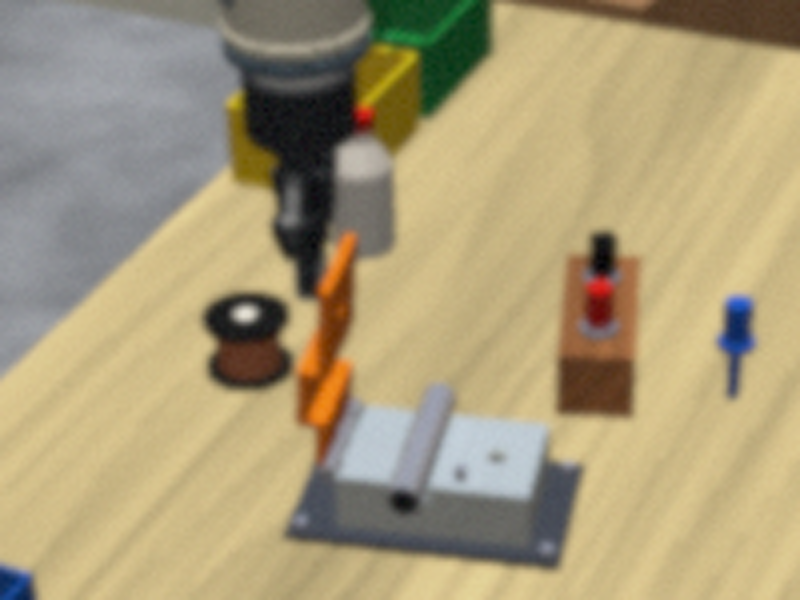

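The finger is behind the lid with a clear gap; the lid's edge is at about (350,240) and the fingertip at (310,290). Now I'll swing it down along the arc.

```bash
python3 -m crank '{"gripper":[1,1,1,1,1,1,1,1],"yaw":[0,0,0,0,0,0,0,0],"slide":[[-16,-3,7],[-28,-6,5],[-40,-8,2],[-52,-10,-3],[-63,-12,-8],[-74,-14,-14],[-83,-16,-21],[-83,-16,-21]]}' && python3 -m crank '{"gripper":[1,1,1,1,1,1,1,1],"yaw":[0,0,0,0,0,0,0,0],"slide":[[-10,-2,-8],[-18,-3,-18],[-25,-5,-28],[-30,-6,-39],[-35,-7,-50],[-39,-8,-62],[-40,-8,-67],[-40,-8,-67]]}'
python3 - <<'E'
from h import *
c=camera("side");cv2.imwrite("pics/s3.png",cv2.resize(c["pixels"][90:240,170:370],None,fx=4,fy=4,interpolation=cv2.INTER_CUBIC))
E
```

```text
time_s: 3.53
eef_pos: [0.5592, 0.0263, 0.3183]
ee_rot: [0.989, 0.148, -0.001, -0.0]
force: [-0.2, -0.9, -0.3]
width: 0.002
gripper_force: 0.0
time_s: 4.2
eef_pos: [0.5207, 0.0185, 0.2512]
ee_rot: [0.989, 0.148, -0.0, -0.0]
force: [0.1, -0.2, 0.5]
width: 0.0
gripper_force: 0.0
```

View pics/s3.png

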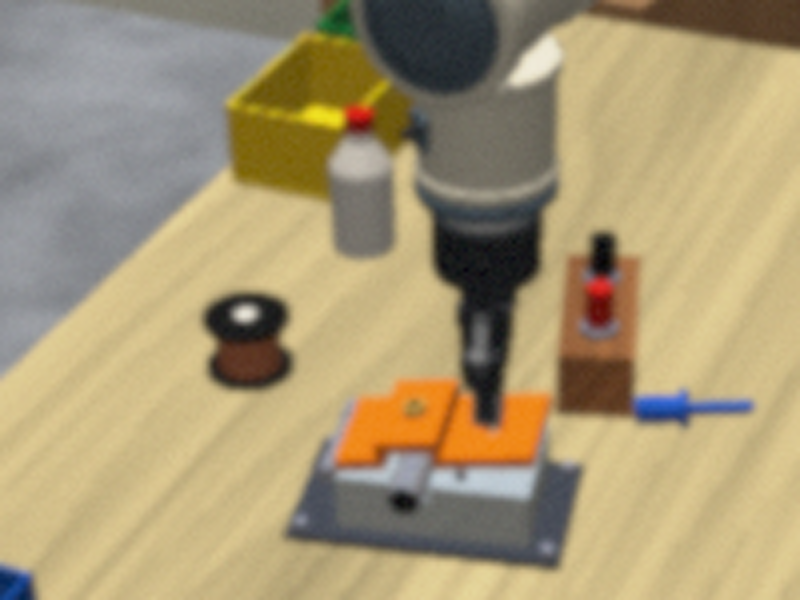

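The lid (orange, centred near (445,425)) is now down over the tube, with the fingertip on it. The blue look-alike has tipped over and lies at about (690,408). The arm wasn't near it, so I'll leave it alone. Next I'll press the lid a little further, so that it rests at its spring-back angle.

```bash
python3 -m crank '{"gripper":[1,1,1,1,1,1,1,1],"yaw":[0,0,0,0,0,0,0,0],"slide":[[-1,0,-4],[-2,0,-8],[-2,0,-11],[-2,0,-13],[-2,0,-14],[-2,0,-15],[-2,0,-15],[-2,0,-15]]}'
```

```text
time_s: 4.92
eef_pos: [0.5184, 0.0184, 0.2367]
ee_rot: [0.989, 0.148, -0.0, 0.0]
force: [-0.4, -1.6, 3.5]
width: 0.005
gripper_force: 1.6
```

```bash
python3 -m crank '{"gripper":[1,1,1,0,0,0,0,0],"yaw":[0,0,0,0,0,0,0,0],"slide":[[0,0,30],[0,0,65],[0,-20,95],[-4,-58,95],[-8,-97,95],[-12,-136,95],[-16,-174,95],[-16,-174,95]]}' && python3 - <<'E'
from h import *
import pickle
c=camera("wrist");pickle.dump((c,read_state()),open("w2.pkl","wb"));cv2.imwrite("pics/w2.png",c["pixels"]);print(read_state()["eef_pos"])
E
```

```text
time_s: 5.58
eef_pos: [0.502, -0.1609, 0.3318]
ee_rot: [0.989, 0.147, 0.0, 0.001]
force: [0.8, 0.9, 0.2]
width: 0.5
gripper_force: 0.0
[ 0.50205317 -0.1584652   0.33162436]
```

View pics/w2.png

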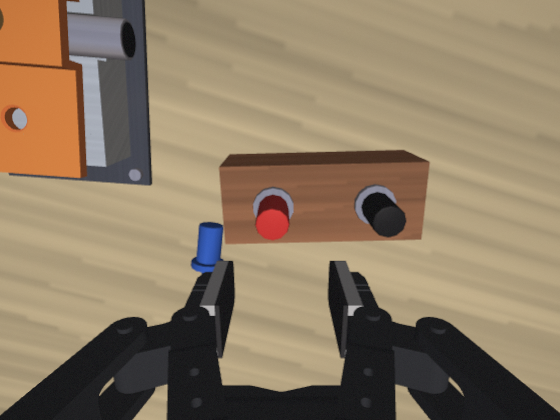

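The wrist view shows the lid down with its hole at (16,118), the red knob's top at (272,223) and the black one at (387,222). The blue piece lies clear of the red pin at (208,250).

```bash
python3 - <<'E'
from h import *
import pickle
c,s=pickle.load(open("w2.pkl","rb"));im=c["pixels"]
h=cv2.cvtColor(im,cv2.COLOR_BGR2HSV)
m=(((h[...,0]<5)|(h[...,0]>172))&(h[...,1]>150)&(h[...,2]>80)).astype(np.uint8)
k=max(cv2.findContours(m,0,2)[0],key=cv2.contourArea);x,y,w,hh=cv2.boundingRect(k);print(x,y,w,hh)
# knob axis: project hypothesis top disc fits lower rim
top=(x+w/2-.5+0, y+hh-w/2);print("top px",top)
P=plane(c,*top,.095);print("pin xy",P,"vs 1st .5025,-.157")
B=P.copy();B[2]=.061;print("collar proj",proj(c,[B]),"seen ~(273,206)")
print("lid hole",plane(c,16,118,.068))
T=s["eef_pos"];from scipy.spatial.transform import Rotation as R
tip=T+R.from_quat(s["ee_rot"]).apply([0,0,.16]);print("tip",tip,proj(c,[tip]))
d=P[:2]-tip[:2];tx=R.from_quat(s["ee_rot"]).apply([1,0,0])[:2];ty=R.from_quat(s["ee_rot"]).apply([0,1,0])[:2]
print("delta world mm",d*1000,"along tool x",d@tx*1000,"closing",d@ty*1000)
E
```

```text
255 195 34 45
top px (271.5, 223.0)
pin xy [ 0.502056   -0.15661142  0.095     ] vs 1st .5025,-.157
collar proj [[272.60045164 206.24699149]] seen ~(273,206)
lid hole [0.51390491 0.01866607 0.068     ]
tip [ 0.50211197 -0.15853561  0.17162439] [[271.68737779 288.90357332]]
delta world mm [-0.05597193  1.92418476] along tool x 0.5034554499232239 closing -1.8579966915520705
```

```bash
python3 - <<'E'
from h import *
import pickle
from scipy.spatial.transform import Rotation as R
for f in("w1.pkl","w2.pkl"):
    c,s=pickle.load(open(f,"rb"));T=np.eye(4);T[:3,:3]=R.from_quat(s["ee_rot"]).as_matrix();T[:3,3]=s["eef_pos"]
    X=np.linalg.inv(T)@np.array(c["cam_to_world"]);print(c["cx"],c["cy"],np.round(X,4).tolist(),c["D"])
    for d in(.06,.1,.16): print(proj(c,[T[:3,3]+T[:3,:3]@[0,0,d]]))
E
```

```text
280.9306822921492 207.1588595822807 [[-0.001, -0.9505, -0.3107, 0.0807], [1.0, -0.0009, -0.0004, -0.0002], [0.0001, -0.3107, 0.9505, 0.0313], [0.0, 0.0, 0.0, 1.0]] [0.002353 0.       0.       0.       0.      ]
[[282.73261148 661.40643285]]
[[281.99430966 421.41750677]]
[[281.60327583 294.1934922 ]]
280.9306822921492 207.1588595822807 [[-0.0002, -0.9502, -0.3115, 0.0783], [1.0, -0.0008, 0.0017, 0.0037], [-0.0018, -0.3115, 0.9502, 0.0313], [0.0, 0.0, 0.0, 1.0]] [0.002353 0.       0.       0.       0.      ]
[[255.81849619 651.94835299]]
[[266.22344876 413.97941574]]
[[271.68737779 288.90357332]]
```

```bash
python3 -m crank '{"gripper":[0,0,0,0,0,0,0,0],"yaw":[0,0,0,0,0,0,0,0],"slide":[[0,0,-10],[0,0,-20],[0,0,-30],[0,0,-40],[0,0,-40],[0,0,-40],[0,0,-40],[0,0,-40]]}'; python3 - <<'E'
from h import *
import pickle
from scipy.spatial.transform import Rotation as R
s=read_state();c=camera("wrist");s2=read_state();print(s["eef_pos"],s2["eef_pos"])
im=c["pixels"];cv2.imwrite("pics/w3.png",im)
h=cv2.cvtColor(im,cv2.COLOR_BGR2HSV)
m=(((h[...,0]<5)|(h[...,0]>172))&(h[...,1]>150)&(h[...,2]>80)).astype(np.uint8)
k=max(cv2.findContours(m,0,2)[0],key=cv2.contourArea);x,y,w,hh=cv2.boundingRect(k);print(x,y,w,hh)
P=plane(c,x+w/2-.5,y+hh-w/2,.095);print("pin",P,(P-s["eef_pos"])*1000)
E
```

```text
time_s: 6.3
eef_pos: [0.5026, -0.1554, 0.292]
ee_rot: [0.989, 0.149, 0.0, 0.0]
force: [0.0, -0.6, 0.0]
width: 0.498
gripper_force: 0.0
[ 0.50260064 -0.15537489  0.29201531] [ 0.50257238 -0.1554524   0.29207987]
261 217 40 56
pin [ 0.50262868 -0.15662259  0.095     ] [ 2.80403143e-02 -1.24770078e+00 -1.97015313e+02]
```

```bash
python3 -m crank '{"gripper":[0,0,0,0,0,0,0,0],"yaw":[0,0,0,0,0,0,0,0],"slide":[[0,-1,-15],[0,-1,-30],[0,-1,-44],[0,-1,-52],[0,-1,-52],[0,-1,-52],[0,-1,-52],[0,-1,-52]]}' && python3 -m crank '{"gripper":[1,1,1,1,1,1,1,1],"yaw":[0,0,0,0,0,0,0,0],"slide":[[0,0,0],[0,0,0],[0,0,0],[0,0,0],[0,0,0],[0,0,0],[0,0,0],[0,0,0]]}' 90
```

```text
time_s: 7.02
eef_pos: [0.5026, -0.1566, 0.2405]
ee_rot: [0.989, 0.148, 0.001, 0.0]
force: [0.5, 0.1, -0.1]
width: 0.503
gripper_force: 0.0
time_s: 7.68
eef_pos: [0.5025, -0.1566, 0.2405]
ee_rot: [0.989, 0.148, 0.0, 0.0]
force: [-1.5, 1.0, 11.8]
width: 0.23
gripper_force: 87.6
```

```bash
python3 -m crank '{"gripper":[1,1,1,1,1,1,1,1],"yaw":[0,0,0,0,0,0,0,0],"slide":[[0,0,20],[0,0,50],[0,0,80],[-4,15,105],[-16,52,105],[-28,92,105],[-38,130,105],[-48,166,105]]}' && python3 -m crank '{"gripper":[1,1,1,1,1,1,1,1],"yaw":[0,0,0,0,0,0,0,0],"slide":[[0,0,0],[0,0,0],[0,0,0],[0,0,0],[0,0,0],[0,0,0],[0,0,0],[0,0,0]]}'; python3 - <<'E'
from h import *
import pickle
c=camera("wrist");s=read_state();pickle.dump((c,s),open("w4.pkl","wb"));im=c["pixels"];print(s["eef_pos"],s["force"])
cv2.imwrite("pics/w4.png",im)
E
```

```text
time_s: 8.35
eef_pos: [0.4533, 0.011, 0.3451]
ee_rot: [0.989, 0.148, 0.0, 0.0]
force: [1.6, 0.2, 0.1]
width: 0.229
gripper_force: 88.2
time_s: 9.02
eef_pos: [0.4545, 0.0091, 0.3446]
ee_rot: [0.989, 0.148, -0.0, -0.0]
force: [-0.0, 0.5, -0.4]
width: 0.232
gripper_force: 88.4
[0.45446013 0.0091788  0.34462589] [-0.17118945  0.21631118 -0.56676849]
```

View pics/w4.png

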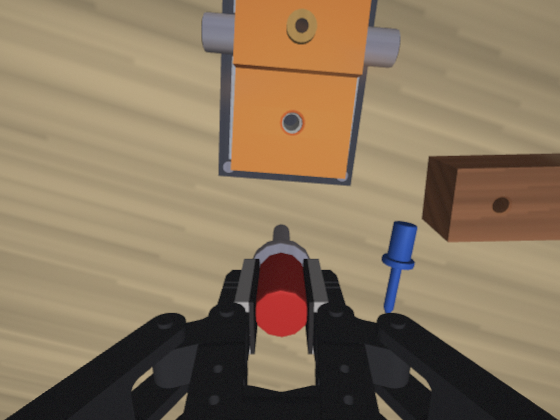

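The pin is held with its shank at (281,235). The lid's hole is at (291,122), with the base's dark hole visible through it. I'll measure both, and the pin's tilt.

```bash
python3 - <<'E'
from h import *
import pickle
from scipy.spatial.transform import Rotation as R
c,s=pickle.load(open("w4.pkl","rb"));im=c["pixels"]
h=cv2.cvtColor(im,cv2.COLOR_BGR2HSV)
roi=np.zeros(im.shape[:2],np.uint8);roi[100:145,270:315]=1
m=((h[...,1]<110)&(roi>0)).astype(np.uint8);k=max(cv2.findContours(m,0,2)[0],key=cv2.contourArea)
e=cv2.fitEllipse(k);print("lid hole ell",e)
g=cv2.cvtColor(im,cv2.COLOR_BGR2GRAY);print(g[112:133,280:304])
for z in(.060,.064,.068,.072):print("lidhole",z,plane(c,*e[0],z))
H=np.array([.5135,.0171,.05]);print("w1 hole projects",proj(c,[H]), "lid bottom..")
q=R.from_quat(s["ee_rot"]);T=s["eef_pos"]
for d in(.235,.235-.05+.006):print("axis",d,proj(c,[T+q.apply([0,0,d])]))
print(np.array2string(g[218:245:3,266:298]))
cv2.imwrite("pics/w4c.png",np.hstack([cv2.resize(im[100:145,270:315],(400,400),interpolation=cv2.INTER_CUBIC),cv2.resize(im[215:260,260:305],(400,400),interpolation=cv2.INTER_CUBIC)]))
E
```

```text
lid hole ell ((291.7709045410156, 122.4079818725586), (19.508752822875977, 20.68047332763672), 3.912609577178955)
[[148 148 148 146 143 136 127 118 119 119 114 113 112 111 113 112 113 116
  120 124 137 146 149 147]
 [149 148 147 141 130 124 127 124 131 124 112 115 119 123 122 115 113 110
  116 119 125 136 147 149]
 [149 148 143 131 124 123 135 139 130 117 102  94 102 115 125 132 132 122
  112 113 118 125 136 147]
 [148 144 134 126 126 125 127 112  80  68  66  65  63  65  74  99 127 143
  123 101 112 118 125 143]
 [147 136 126 124 127 119  91  65  66  69  63  66  65  66  67  69  97 129
  136 110 100 114 120 135]
 [142 130 127 133 126  95  65  66  67  67  68  65  66  63  67  69  69  98
  135 133 108 103 114 125]
 [138 127 133 143 115  73  66  64  67  68  65  65  66  65  67  68  69  77
  116 141 135 107 106 120]
 [138 126 139 130  94  66  67  66  67  68  67  65  65  65  66  68  71  71
   93 130 150 127 110 117]
 [136 125 143 118  73  66  66  67  67  66  66  66  64  64  68  69  69  70
   86 127 146 127 112 113]
 [132 126 147 118  66  66  66  66  67  67  66  65  67  65  68  70  71  73
   
[... 1970 characters left out ...]
7 147 146 146 146 146 146 145 146]
 [152 151 151 152 152 152 152 117  67  60  63  62  64  64  64  63  65  65
   68  68  68  67  86 133 153 152 151 150 151 150 148 149]
 [150 151 150 150 151 151 139  97  61  61  62  64  63  64  64  64  65  65
   68  67  68  67  68 111 145 153 156 155 155 154 155 154]
 [155 154 154 153 152 151 128  83  60  63  62  63  64  64  66  65  64  65
   69  69  68  67  68 103 141 151 151 153 152 153 154 153]
 [160 160 161 158 159 158 122  71  60  61  62  61  63  63  65  64  64  65
   65  64  67  67  67  93 134 151 151 151 151 151 150 152]
 [123  82  63  64  65  66  67  67  68  67  69  70  74  74  77  76  73  72
   71  70  69  69  69  67  70  70  70  69  77 101 128 145]]
```

View pics/w4c.png

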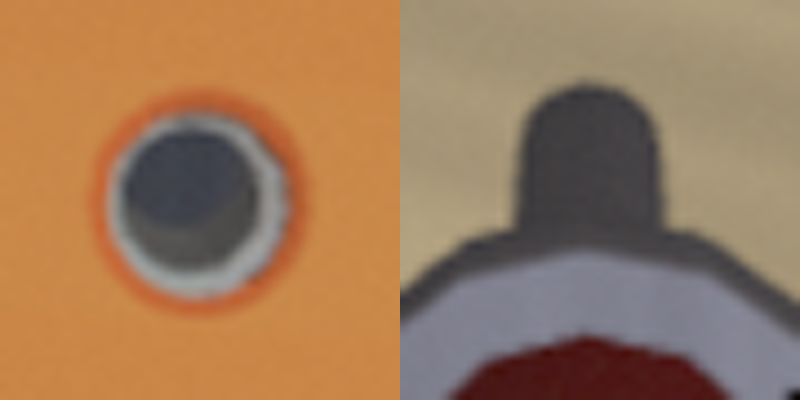

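```bash
python3 - <<'E'
from h import *
import pickle
c,s=pickle.load(open("w4.pkl","rb"));im=c["pixels"];z0=s["eef_pos"][2]
h=cv2.cvtColor(im,cv2.COLOR_BGR2HSV)
m=(((h[...,0]<6)|(h[...,0]>172))&(h[...,1]>150)&(h[...,2]>60)).astype(np.uint8)
k=max(cv2.findContours(m,0,2)[0],key=cv2.contourArea);x,y,w,hh=cv2.boundingRect(k);print("knob",x,y,w,hh)
a=np.linspace(0,6.28,200)
zt=z0-.1455; foot=z0-.2355
best=None
# place vertical axis so that the knob's near top rim projects on the red blob's lowest row, sides symmetric at u=281.4
def rim(P,r,z): return proj(c,np.c_[P[0]+r*np.cos(a),P[1]+r*np.sin(a),np.full(200,z)])
P=plane(c,281.4,y+hh-26,zt)
for i in range(20):
    q=rim(P,.011,zt);dv=y+hh-1-q[:,1].max();du=281.4-(q[:,0].max()+q[:,0].min())/2
    cen=proj(c,[[P[0],P[1],zt]])[0];P=plane(c,cen[0]+du,cen[1]+dv,zt)
print("knob axis",P,"rim u",q[:,0].min(),q[:,0].max())
F=rim(P,.005,foot+.006);G=rim(P,.003,foot);print("shank far rim v",F[:,1].min(),"foot end",G[:,1].min(),"u",proj(c,[[P[0],P[1],foot]]))
C=rim(P,.015,foot+.05);print("collar underside far rim v",C[:,1].min(), "top",rim(P,.015,foot+.056)[:,1].min())
Hb=plane(c,291.5,122.4,.05);Hl=plane(c,291.77,122.41,.067)
print("base hole",Hb,"delta",(Hb-P)[:2]*1000,"lid delta",(Hl-P)[:2]*1000, "state xy - P",(s["eef_pos"]-P)[:2]*1000)
E
```

```text
knob 255 253 53 84
knob axis [0.4546451  0.00755146 0.19912589] rim u 252.4482769358092 310.3517230641902
shank far rim v 221.77075286826224 foot end 221.39221125042783 u [[281.17306207 225.89530654]]
collar underside far rim v 234.60111962941878 top 239.6516817363647
base hole [0.51261894 0.01729712 0.05      ] delta [57.97383819  9.74565982] lid delta [59.17043492 10.44628631] state xy - P [-0.18496976  1.62733792]
```

The hole-minus-pin offset, from the same image, is about (59.5, 10, –). The foot and collar rims put the pin axis 1.5 mm nearer the robot than the fit to the knob's rounded rim. As a check, this gives TCP at (0.514, 0.019), which agrees with the hole from the top view. Next I'll move over it and lower the pin gently.

```bash
python3 -m crank '{"gripper":[1,1,1,1,1,1,1,1],"yaw":[0,0,0,0,0,0,0,0],"slide":[[20,3,0],[40,7,0],[55,9,-8],[59.5,10,-20],[59.5,10,-30],[59.5,10,-30],[59.5,10,-30],[59.5,10,-30]]}' && python3 -m crank '{"gripper":[1,1,1,1,1,1,1,1],"yaw":[0,0,0,0,0,0,0,0],"slide":[[0,0,-3],[0,0,-6],[0,0,-9],[0,0,-12],[0,0,-15],[0,0,-18],[0,0,-21],[0,0,-21]]}'; python3 - <<'E'
from h import *
s=read_state();print(s["eef_pos"],s["force"],s["ft_torque"])
c=camera("wrist");cv2.imwrite("pics/w5.png",cv2.resize(c["pixels"][160:360,180:380],(600,600)))
E
```

```text
time_s: 9.73
eef_pos: [0.5132, 0.0194, 0.3147]
ee_rot: [0.989, 0.148, -0.0, -0.0]
force: [0.4, -0.3, 0.1]
width: 0.229
gripper_force: 88.4
time_s: 10.4
eef_pos: [0.5138, 0.0195, 0.293]
ee_rot: [0.989, 0.148, -0.0, -0.0]
force: [0.1, 0.5, -0.9]
width: 0.234
gripper_force: 88.4
[0.51376499 0.01952712 0.29304582] [ 0.07705743  0.45124535 -0.90014103] [ 0.05022108 -0.07432971 -0.00555629]
```

View pics/w5.png

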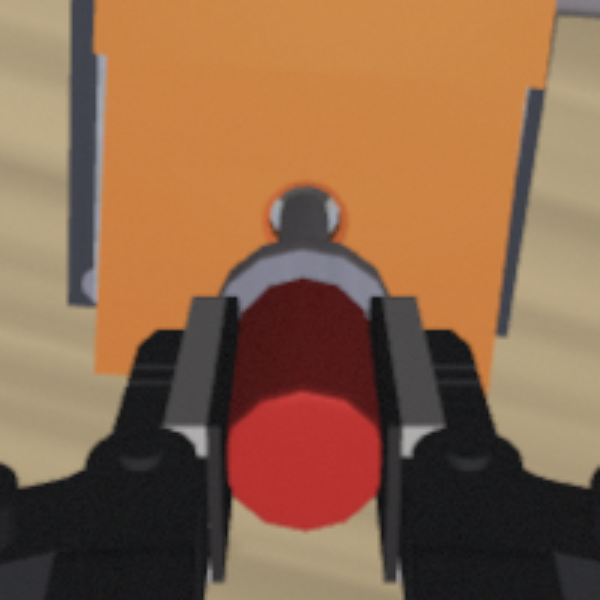

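The shank (305,210) is inside the lid's hole, centred between its rims (268–343), and no force is felt. I'll go on down into the base's hole.

```bash
python3 -m crank '{"gripper":[1,1,1,1,1,1,1,1],"yaw":[0,0,0,0,0,0,0,0],"slide":[[0,0,-2],[0,0,-5],[0,0,-7],[0,0,-9],[0,0,-12],[0,0,-14],[0,0,-16],[0,0,-16]]}'
```

```text
time_s: 11.12
eef_pos: [0.5138, 0.0195, 0.2773]
ee_rot: [0.989, 0.148, -0.0, -0.0]
force: [-0.1, 0.2, -1.5]
width: 0.23
gripper_force: 88.4
```

```bash
python3 -m crank '{"gripper":[1,1,1,1,1,1,1,1],"yaw":[0,0,0,0,0,0,0,0],"slide":[[0,0,-4],[0,0,-8],[0,0,-12],[0,0,-16],[0,0,-19],[0,0,-22],[0,0,-24],[0,0,-24]]}' && python3 -m crank '{"gripper":[1,1,1,1,1,1,1,1],"yaw":[0,0,0,0,0,0,0,0],"slide":[[0,0,-1],[0,0,-2],[0,0,-3],[0,0,-4],[0,0,-5],[0,0,-6],[0,0,-6],[0,0,-6]]}' 110
```

```text
time_s: 11.78
eef_pos: [0.5137, 0.0195, 0.2533]
ee_rot: [0.989, 0.148, -0.0, -0.0]
force: [-0.9, 0.2, 1.1]
width: 0.229
gripper_force: 88.4
time_s: 12.45
eef_pos: [0.514, 0.0195, 0.2476]
ee_rot: [0.989, 0.148, 0.0, -0.0]
force: [-2.5, -1.0, 2.2]
width: 0.221
gripper_force: 107.5
```

```bash
python3 -m crank '{"gripper":[1,1,1,1,1,1,1,1],"yaw":[0,0,0,0,0,0,0,0],"slide":[[0,0,-1],[0,0,-1.5],[0,0,-2],[0,0,-2.5],[0,0,-3],[0,0,-3],[0,0,-3],[0,0,-3]]}'
```

```text
time_s: 13.12
eef_pos: [0.5138, 0.0195, 0.2452]
ee_rot: [0.989, 0.148, 0.0, 0.0]
force: [-6.7, -1.5, 19.7]
width: 0.225
gripper_force: 109.9
```

```bash
python3 -m crank '{"gripper":[1,1,1,1,1,1,1,1],"yaw":[0,0,0,0,0,0,0,0],"slide":[[0,0,-0.5],[0,0,-1],[0,0,-1],[0,0,-1],[0,0,-1],[0,0,-1],[0,0,-1],[0,0,-1]]}'
python3 - <<'E'
from h import *
c=camera("side");cv2.imwrite("pics/s6.png",cv2.resize(c["pixels"][150:235,230:345],None,fx=6.5,fy=6.5,interpolation=cv2.INTER_CUBIC))
print(read_state()["force"],read_state()["eef_pos"])
E
```

```text
time_s: 13.78
eef_pos: [0.5137, 0.0195, 0.2449]
ee_rot: [0.989, 0.148, 0.0, 0.0]
force: [-11.5, -1.3, 36.3]
width: 0.224
gripper_force: 111.8
[-10.63602495  -0.95003596  35.65609016] [0.51367452 0.01950685 0.24490601]
```

View pics/s6.png

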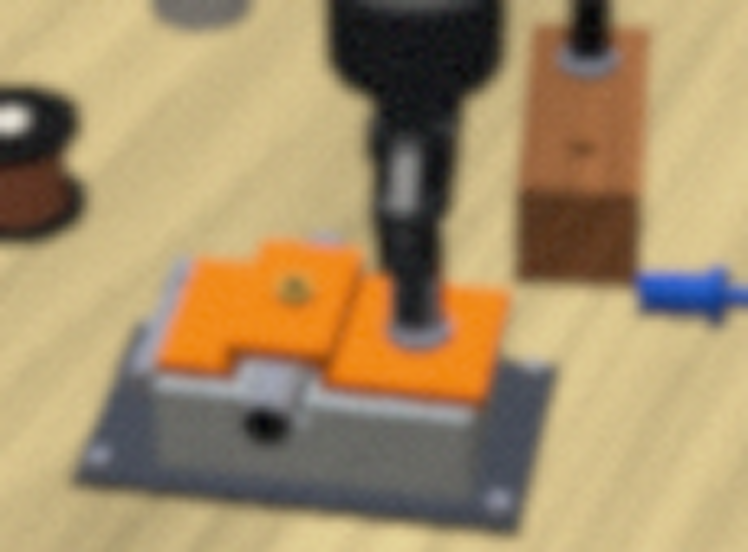

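The lid lies flat, with the collar (418,328) seated on it and the tube still in its groove. The contact is stiff: +16 N for 0.3 mm. I'll ease off slightly and hand in.

```bash
python3 -m crank '{"gripper":[1,1,1,1,1,1,1,1],"yaw":[0,0,0,0,0,0,0,0],"slide":[[0,0,0.4],[0,0,0.4],[0,0,0.4],[0,0,0.4],[0,0,0.4],[0,0,0.4],[0,0,0.4],[0,0,0.4]]}' && python3 -c "
from bench import *
s=read_state();print(s['force'],s['eef_pos'])
if s['force'][2]>15: print(hand_in())"
```

```text
time_s: 14.5
eef_pos: [0.5137, 0.0195, 0.2451]
ee_rot: [0.989, 0.148, 0.0, 0.0]
force: [-9.1, -0.4, 29.1]
width: 0.223
gripper_force: 111.6
[-9.14385057 -0.38071986 29.05265866] [0.5137158  0.01948256 0.2450798 ]
the job is handed in; nothing more can be done
None
```

Job handed in at 14.5 s with no verdict returned: the red pin is through the lid into the base, its collar holds the lid shut, and I'm still gripping and pressing at about 29 N; the tube is in its groove, but the blue look-alike tipped over beside the block while the lid was being swung (cause unknown, the gripper was not near it), and I left it there.

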